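# Clamp the seawater pump down on its skid

## Robot

A 6-joint arm with a two-finger parallel gripper is mounted at the origin on the work surface. World frame = base frame: x ahead of the robot, y to its left, z up, the work surface at z = 0. Lengths are in m, angles in rad, forces in N, time in s.
With the tool pointing down it reaches from about 0.375 to 0.9 m from the base axis. Payload 3.1 kg.
Tool frame: the origin (TCP) lies on the centre line of the jaws, within the pads' length; the fingertips stand 22 mm ahead of it and the grasp point (between the pads) lies 3 mm ahead of it; z points along the fingers, y is the line along which they close (so a half turn about z gives the same grasp; the last joint's range is limited). The gripper opens to 85 mm and grips with 20 to 120 N. Pads are 22 mm wide; open, the fingers measure 114 mm over their backs; the gripper's body (76 mm by 85 mm) begins 54 mm behind the grasp point. The pads swing forward as they close: fully open they stand 13 mm farther back than shut.
Start: joints at [-1.313, 0.527, 1.433, -0, 1.181, -0.178], TCP at [0.264, -0.567, 0.253] pointing down, gripper open.
Joint ranges: [-3.08, 3.08], [-0.75, 2.2], [0.22, 2.44], [-1.43, 4.57], [0, 2.65], [-2.85, 2.85]. Speed limits (rad/s): [2.79, 2.79, 3.14, 3.14, 3.14, 3.14].

## Interface

Orientations are given as a unit quaternion [x, y, z, w].
In Python, from station import manip gives the robot as it stands.
- The arm moves only by the shell command python3 drive.py FILE [FORCE], which reads ROWS from the file FILE. ROWS is a JSON list of rows, 1 to 20 of them, each of 5 numbers: dx, dy, dz in m, then a turn about the tool's z in rad, then the opening from 0.0 (shut) to 1.0 (fully open); each row is the pose to reach, as a shift and turn from the pose commanded when the command began, along the tool's axes at that moment; what a row does not reach only later rows make up. A row lasts 1/10 s, in which the tool goes at most 0.05 m and 0.15 rad, less where a joint would pass 70% of its speed; a pose out of reach is approached as far as the arm can. The fingers move at their own pace and stop on an object; FORCE is the grip in N (left out, the last holds). Time passes only in rows, so rows that do not move let the fingers close. It prints the time, the measured TCP pose, the force, the opening and the grip force at its end. Input that does not fit is refused with a message, and nothing moves.
- manip.sense(): the state, without advancing time (a new reading comes with each control period).
- manip.snapshot(name): name is "scene" or "top" or "wrist"; returns a dict with "pixels" (400x640x3 uint8, red, green, blue), "range_z" (400x640 float32, m along the optical axis (not along the pixel's ray), 0 where there is no reading), "fov_y" (degrees; the focal length in pixels is half the picture's height over the tangent of half this angle, whatever the lens; pixels are square), "cx", "cy" (the principal point, pixels), "R" (3x3) and "t" (3): a world point X has camera coordinates R X + t; the wrist camera has in their place "hand_eye" (4x4, takes a point from camera to tool coordinates, whose origin is the TCP and whose axes are the flange's). Camera axes: x right, y down, z forward; pixel columns grow to the right and rows downward; lengths in m; the calibration is good to about 2 mm. A picture is of the moment at which its call begins: read the wrist's pose just before it.
- manip.sign_off(): hands the job in; it is judged then, once.
The state is a dict: "t": time; "q": joint angles; "qd": joint speeds; "tau": joint torques, N m; "tcp_pos": TCP position; "tool_rot": TCP orientation; "force": force on the tool from outside, world axes, zero at the start; "ft_torque": the same for the moment, N m; "finger_gap": opening from 0.0 (shut) to 1.0 (fully open); "gripper_force": force on a finger pad.
Only numpy, scipy, OpenCV 4.12 (cv2) and the standard library are available. Lean on these libraries where they do the work, as an engineer would, in place of code of your own. Each camera call takes 0.05 s, during which the arm holds its last target. There are 200 camera calls.

## Task

The serviced seawater pump is back on its skid and has to be clamped down for sea. Slide the left-hand clamp bar (the one with the ratchet lever) fully in over the motor's foot, then swing the lever back and forth in the short space it has, clockwise tightening, until the clamp screw is hard tight. Then turn the wing knob of the right-hand clamp clockwise until it bites, give it a quarter turn more and let go; leave the loose things around as they are.

Things in the scene. Friction and masses are not known exactly. Their poses are not given: they have to be found in the camera images.
- skid: Pump skid: aluminium plate 330 x 430 x 12 mm bolted flat to the bench at random place and yaw; it carries the pump and both clamps. Origin on the bench under the motor, z up; at yaw 0 x points away from the robot and y to its left. Plate: x -160..170, y -170..260 mm, top z = 12. The motor lies along x over the origin, with a foot flange to either side (x -60..60, y -75..75, top z = 20).
- motor_top (a point): Centre of the lid of the motor's terminal box, 120 mm above the bench, the highest point of the skid; axes as the skid's. The grey motor is 86 mm in diameter, skid x -78..85; black pump head of 100 mm diameter at x 87..121, top at z = 114, a pipe stub on to x = 195.
- starter_box (a point): Centre of the top of the grey starter box (62 mm in x, 100 mm in y, 66 mm tall on the plate, top 78 mm above the bench), at skid x -120, y 212 mm; axes as the skid's. It stops the ratchet lever on the side near the robot.
- pipe (a point): Point on the axis of the grey discharge pipe beside the lever's end, skid x 104, y 200, z 50 mm. The pipe, 32 mm thick (44 at its fittings, top 72 mm above the bench), runs along skid y from the pump head to an elbow at y = 217; flange 62 mm wide on the plate there. It stops the ratchet lever on the far side.
- clamp_bar (a joint): Left clamp: steel bar 75 x 32 x 14 mm (top z = 34 mm) sliding along the slot at skid x = 0, carrying screw, ratchet head and lever. Metres: 0 = backed off (screw axis at skid y = 121 mm), 0.026 = home, a firm stop (axis at y = 95 mm, toe 25 mm over the foot); grows towards skid -y. Starts 0 to 0.006. Friction 8 N, stays where left. Its heel ends 30 mm outward of the axis.
- ratchet_head (a point): On the left clamp screw's axis at mid height of the ratchet head, 48 mm above the bench; slides with the clamp bar, axes parallel to the skid's. The head is a steel disc of 42 mm diameter, z 38 to 58 mm, that turns with the lever; above it a hex nut 23 mm across to z = 68 and the stud's end to z = 74.
- lever_grip (a point): Middle of the lever's black handle, 100 mm from the screw axis and 48 mm above the bench. Its y axis points outward along the lever. The handle is 16 mm wide, 16 mm tall and straight from 62 to 144 mm from the axis (end at 150 mm); inward of it a steel shank 12 mm wide.
- ratchet_lever (a joint): Lever angle, rad, growing clockwise from above; 0 = pointing out along skid +y; stops at -0.56 (starter box side) and 0.56 (pipe side). Starts -0.4 to 0.4. Swinging clockwise turns the screw (0.4 N m, 4 N at the grip); swinging back clicks over 15 teeth, 0.42 rad apart, so up to one tooth is lost per swing. Swing steadily, about 1 rad/s. Stays where left.
- clamp_screw (a joint): Turn of the left clamp screw (the hex nut on top of the ratchet head turns with it), rad, growing clockwise as it tightens. 3.0 = hard tight: a firm stop, the lever then goes no further clockwise (forced with over 20 N at the grip it may jump a tooth, which does no harm). Starts loose, 0.8 to 1.6. Stays where left.
- knob_grip (a point): Right clamp (its bar is already on the foot and fixed): centre of the black wing knob, on its upright axis at skid x 0, y -115 mm, 60 mm above the bench. Its x axis lies along the wing, a bar 52 mm long, 11 mm thick, 46 to 70 mm above the bench, and turns with it. Turns clockwise lightly (0.03 N m) for 0.4 to 1.1 rad, then bites and needs about 0.31 N m. Stays where left.
- knob_bite (a joint): How far the wing knob has been turned clockwise since it began to bite, rad: 0 until it bites, 1.57 = a quarter turn past. Turning the knob back does not take it back. Stops at 3.4.
- flask_a: bystander: white plastic conical flask with a blue cap, base 84 mm, 138 mm tall, 160 g, standing on the bench; origin at the centre of its base
- flask_b: bystander: white plastic conical flask with a blue cap, base 84 mm, 138 mm tall, 160 g, standing on the bench; origin at the centre of its base
- flask_c: bystander: white plastic conical flask with a blue cap, base 84 mm, 138 mm tall, 160 g, standing on the bench; origin at the centre of its base
- tape_measure: bystander: yellow tape measure 68 x 34 x 62 mm on the bench; origin at the centre of its underside
- screwdriver: bystander: screwdriver 200 mm long with a black handle, lying on the bench; origin under its middle
- grease_jar: bystander: white jar with a black lid, 42 mm wide, 50 mm tall, standing on the near side of the skid plate (around skid x -125, y 0 mm); origin at the centre of its base
- spare_union: bystander: grey plastic pipe union, 48 mm wide, 40 mm tall, standing on the near side of the skid plate (around skid x -125, y -110 mm); origin at the centre of its base

How it is judged:
On the way, in this order (a step that is already met when the one before it is completed fails the run):
1. the left clamp bar is slid home over the foot while its screw is still loose (value of joint clamp_bar above 0.022 m and value of joint clamp_screw below 2.6 rad), for 0.1 s.
2. the clamp screw is hard tight with the bar still home (value of joint clamp_bar above 0.022 m and value of joint clamp_screw above 2.88 rad), for 0.1 s.
3. after that, the wing knob bites (value of joint knob_bite above 0.05 rad).
At the end, for the whole second after the job is handed in: The left clamp bar is within 4 mm of home, its screw within 0.12 rad of the hard stop, and the wing knob stands a quarter turn (1.57 rad, give or take 0.45) past where it began to bite (all of step 2 and value of joint knob_bite between 1.12 and 2.02 rad); the robot touches nothing.
It fails at once if a loose bystander on the bench or the skid is shifted or knocked over (moved more than 40 mm) (distance of any of flask_a, flask_b, flask_c, tape_measure, screwdriver, grease_jar, spare_union from where it was at the start of the episode above 0.04 m).
It also fails if it takes over 72 s, if anything falls off the work surface, if the arm or the gripper's body presses on something with over 40 N, if the wrist force passes 120 N, or if a joint passes its speed limit or range.

## Working session

There is one attempt and no reset: what is moved stays moved. The work goes in short steps, Python scripts to look and compute and a shell command to move; the robot and the scene stay as the last step left them, time stands still between calls to the robot, and variables do not carry over. Pictures are saved under pics/ and viewed, at most 10 in all, crops included, and the job is handed in when it is done.

```bash
ls; mkdir -p pics; cat > h.py <<'E'
import numpy as np,cv2
from station import manip
def cloud(s):
    f=200/np.tan(np.radians(s["fov_y"]/2)); z=s["range_z"]
    v,u=np.mgrid[:400,:640]
    P=np.stack([(u-s["cx"])*z/f,(v-s["cy"])*z/f,z],-1)
    return P,f
def world(s):
    P,f=cloud(s)
    W=(P-s["t"])@np.array(s["R"])
    W[s["range_z"]==0]=np.nan
    return W
E
python3 - <<'E'
from h import *
for n in("top","scene"):
    s=manip.snapshot(n); cv2.imwrite(f"pics/{n}0.png",s["pixels"][...,::-1]); np.savez(f"{n}0.npz",**s)
print(manip.sense())
E
```

```text
drive.py
pics
station.py
{'t': 0.1, 'q': array([-1.31348506e+00,  5.28375743e-01,  1.43378173e+00,  1.39581136e-05,
        1.18140870e+00, -1.78511653e-01]), 'qd': array([-0.00062642, -0.00177173, -0.00318978, -0.000338  , -0.00121668,
       -0.00014265]), 'tau': array([-5.08134490e-04, -4.43306208e+01, -1.78585535e+01, -1.81060282e-04,
        3.89088425e-03,  2.29853504e-05]), 'tcp_pos': array([ 0.26371451, -0.56597043,  0.25242747]), 'tool_rot': array([ 9.76351200e-01,  2.16188251e-01, -3.24191552e-05, -9.86249665e-04]), 'force': array([-0.05762791, -0.2839298 , -0.01372502]), 'ft_torque': array([-2.08010019e-02,  1.87526587e-02, -3.52307734e-05]), 'gripper_force': 0.0, 'finger_gap': 1.0015530157682522}
```

View pics/top0.png

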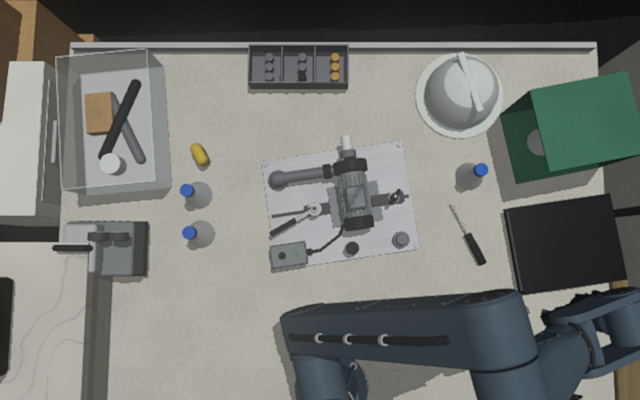

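View pics/scene0.png

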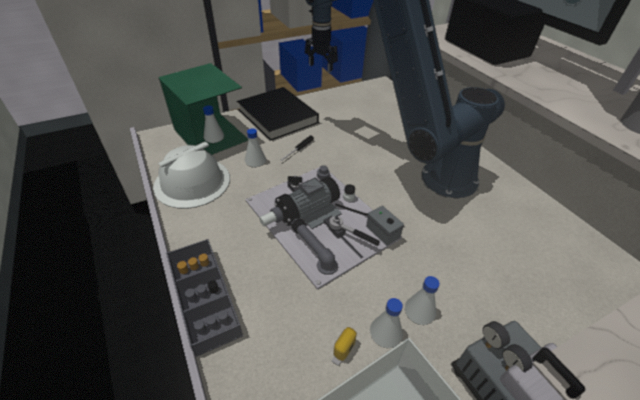

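The top view shows the plate with corners near (262,160), (404,141), (418,250) and (272,270), and the motor at (352,195). The ratchet head is near (313,210), with the lever pointing to (272,235), the starter-box side. The wing knob is near (396,198). Next I fit the skid.

```bash
cat > fit.py <<'E'
from h import *
s=dict(np.load("top0.npz")); W=world(s)
roi=np.zeros((400,640),bool); roi[130:285,250:430]=1
z=W[...,2]
m=roi&(abs(z-.012)<.004)
print("plate z",np.nanmedian(z[m]),m.sum(), "bench z",np.nanmedian(z[280:290,180:260]))
big=cv2.morphologyEx((roi&(z>.007)).astype(np.uint8),cv2.MORPH_OPEN,np.ones((5,5)))
n,l,st,c=cv2.connectedComponentsWithStats(big); k=1+np.argmax(st[1:,4])
pts=W[(l==k)&(z<.016)][:,:2].astype(np.float32)
r=cv2.minAreaRect(pts*1000); print("rect",r)
def cen(lo,hi,box):
    u0,v0,u1,v1=box; mm=np.zeros_like(roi); mm[v0:v1,u0:u1]=1; mm&=(z>lo)&(z<hi)
    p=W[mm]; rr=cv2.minAreaRect((p[:,:2]*1000).astype(np.float32)); return p.mean(0).round(4),mm.sum(),rr
print("box",cen(.072,.084,(265,235,315,275)))
print("lid",cen(.114,.126,(325,160,380,235)))
print("ratchet",cen(.05,.08,(295,195,325,225)))
print("lever",cen(.040,.062,(262,205,308,242)))
print("knob",cen(.06,.075,(385,185,412,212)))
im=s["pixels"][130:285,250:430]; cv2.imwrite("pics/top_crop.png",cv2.resize(im,None,fx=4,fy=3.8,interpolation=cv2.INTER_CUBIC)[...,::-1])
E
python3 fit.py
```

```text
plate z 0.01182361869280662 7557 bench z -0.0001898182570184976
rect ((531.162353515625, -24.486083984375), (327.7503356933594, 428.5421447753906), 8.81865119934082)
box (array([0.3828, 0.1211, 0.0777]), np.int64(720), ((382.7601318359375, 121.42340850830078), (64.59272766113281, 102.36869812011719), 8.690389633178711))
lid (array([ 0.5502, -0.0674,  0.1195]), np.int64(473), ((578.864990234375, -63.02750015258789), (138.63211059570312, 53.750518798828125), 8.598575592041016))
ratchet (array([0.5088, 0.0583, 0.0593]), np.int64(212), ((498.0933532714844, 65.99097442626953), (39.19717025756836, 86.01670837402344), 44.87458419799805))
lever (array([0.4716, 0.1238, 0.054 ]), np.int64(236), ((475.1097106933594, 119.86711883544922), (20.09038543701172, 136.03390502929688), 33.173866271972656))
knob (array([ 0.5495, -0.1827,  0.0683]), np.int64(77), ((550.0050659179688, -183.22056579589844), (16.82750701904297, 51.24228286743164), 49.872581481933594))
```

View pics/top_crop.png

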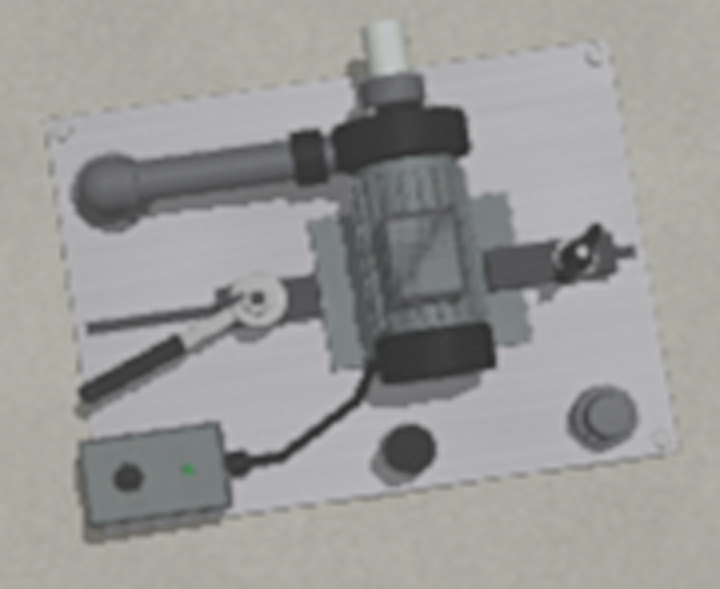

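The yaw is 8.8° and the origin is about (0.533, -0.070). The predicted box position (0.382, 0.1215) and knob position (0.5506, -0.183) match the measurements. I'll move above the clamp for a wrist view.

```bash
cat >> h.py <<'E'
YAW=np.radians(8.75); O=np.array([.5331,-.0697])
def sk(x,y): c,s=np.cos(YAW),np.sin(YAW); return O+[c*x-s*y,s*x+c*y]
def unsk(p): c,s=np.cos(YAW),np.sin(YAW); d=np.asarray(p)[...,:2]-O; return np.stack([c*d[...,0]+s*d[...,1],-s*d[...,0]+c*d[...,1]],-1)
from scipy.spatial.transform import Rotation as Ro
def go(xy,z,yang):
    "shift in tool axes and turn to reach TCP xy,z with tool y at world angle yang"
    s=manip.sense(); M=Ro.from_quat(s["tool_rot"]).as_matrix()
    d=M.T@(np.array([*xy,z])-s["tcp_pos"]); a=np.arctan2(M[1,1],M[0,1])
    t=(a-yang+np.pi/2)%np.pi-np.pi/2
    print("t",round(s["t"],2),"tcp",s["tcp_pos"].round(4),"yang",a.round(3),"q6",s["q"][5].round(2),"shift",d.round(4),"turn",t.round(3),"alt",(t-np.sign(t)*np.pi).round(3),"F",s["force"].round(1))
def wrist(name):
    s=manip.sense(); M=Ro.from_quat(s["tool_rot"]).as_matrix(); p=s["tcp_pos"]
    w=manip.snapshot("wrist"); H=np.array(w["hand_eye"]); P,f=cloud(w)
    W=(P@H[:3,:3].T+H[:3,3])@M.T+p; W[w["range_z"]==0]=np.nan
    cv2.imwrite(f"pics/{name}.png",w["pixels"][...,::-1]); np.savez(name+".npz",W=W,pix=w["pixels"]); return W,w["pixels"]
E
python3 -c "
from h import *
print(sk(0,118)); go(sk(0,125),.25,YAW)"
```

```text
[-17.41745957 116.55695824]
t 0.1 tcp [ 0.2637 -0.566   0.2524] yang -1.135 q6 -0.18 shift [  35.3705 -120.3601    0.2488] turn -1.288 alt 1.854 F [-0.1 -0.3 -0. ]
```

```bash
python3 -c "
from h import *
print(sk(0,.118)); go(sk(0,.110),.26,YAW)"
```

```text
[0.51514944 0.04692666]
t 0.1 tcp [ 0.2637 -0.566   0.2524] yang -1.135 q6 -0.18 shift [ 0.4844 -0.4418 -0.0065] turn -1.288 alt 1.854 F [-0.1 -0.3 -0. ]
```

```bash
echo '[[0.03, -0.03, 0, -0.1, 1], [0.06, -0.06, 0, -0.2, 1], [0.09, -0.09, 0, -0.3, 1], [0.12, -0.115, 0, -0.4, 1], [0.15, -0.14, 0, -0.5, 1], [0.18, -0.17, 0, -0.6, 1], [0.21, -0.2, 0, -0.7, 1], [0.24, -0.225, 0, -0.8, 1], [0.27, -0.25, 0, -0.9, 1], [0.3, -0.28, 0, -1.0, 1], [0.33, -0.305, 0, -1.1, 1], [0.36, -0.33, 0, -1.2, 1], [0.39, -0.36, 0, -1.288, 1], [0.42, -0.385, 0, -1.288, 1], [0.45, -0.41, 0, -1.288, 1], [0.484, -0.442, -0.006, -1.288, 1], [0.484, -0.442, -0.006, -1.288, 1], [0.484, -0.442, -0.006, -1.288, 1], [0.484, -0.442, -0.006, -1.288, 1]]' > path.dat && python3 drive.py path.dat
python3 - <<'E'
from h import *
W,p=wrist("w1")
go(sk(0,.118),.05,YAW)
z=W[...,2]; U=unsk(W)
print("range",np.nanmin(U[...,0]),np.nanmax(U[...,0]),np.nanmin(U[...,1]),np.nanmax(U[...,1]))
m=(abs(z-.058)<.004)&(abs(U[...,0])<.03)&(abs(U[...,1]-.118)<.03)
r=cv2.minEnclosingCircle((U[m]*1000).astype(np.float32)); print("head",m.sum(),r,np.median(z[m]))
m=(z>.069)&(z<.08)&(abs(U[...,0])<.02)&(abs(U[...,1]-.118)<.02); print("stud",m.sum(),U[m].mean(0),np.median(z[m]))
m=(abs(z-.053)<.008)&(abs(U[...,0])<.1)&(U[...,1]>.165)&(U[...,1]<.3)&(U[...,0]>-.1)
r=cv2.minAreaRect((U[m]*1000).astype(np.float32)); print("handle",m.sum(),r)
E
```

```text
t: 2.0
tcp_pos: [0.5153, 0.0378, 0.2589]
tool_rot: [0.651, 0.759, -0.001, -0.0]
force: [0.5, -0.7, -0.1]
finger_gap: 1.002
gripper_force: 0.0
t 2.05 tcp [0.5154 0.0375 0.259 ] yang 0.152 q6 -0.3 shift [0.0094 0.0015 0.209 ] turn -0.001 alt 3.141 F [-0.8 -0.8  0.3]
range -0.4890337172256296 0.4611823958420343 -0.25315637448382017 0.29560155410514366
head 845 ((2.7557005882263184, 120.05029296875), 20.944377899169922) 0.05744599213286952
stud 114 [0.00282803 0.12037629] 0.07317351556709449
handle 2637 ((6.33416748046875, 212.45126342773438), (94.15420532226562, 186.998779296875), 89.76143646240234)
```

View pics/w1.png

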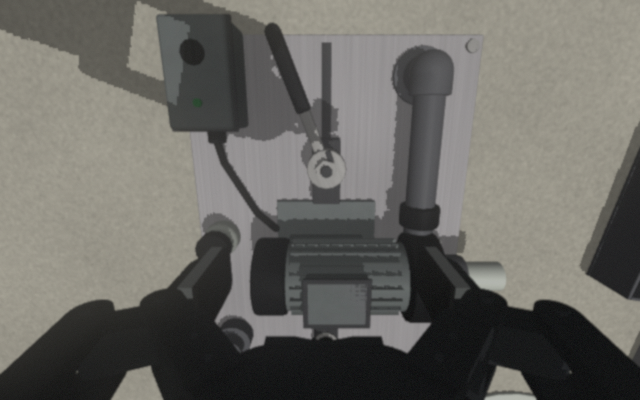

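The wrist view shows the head at (326,170), with the lever running up-left to (272,30). The starter box is at (200,75) and the pipe at (430,130). The head sits at skid (0.002, 0.120) with top 0.058, as it should. I'll descend and grip it.

```bash
python3 - <<'E'
from h import *
d=np.load("w1.npz"); W=d["W"]; U=unsk(W); z=W[...,2]
x,y=U[...,0]-.0025,U[...,1]-.120; r=np.hypot(x,y); a=np.arctan2(x,y)
m=(abs(z-.053)<.006)&(r>.07)&(r<.14)&(a>-.56)&(a<-.1)
print("lever angle",m.sum(),np.median(a[m]),[np.median(a[m&(abs(r-q)<.008)]).round(3) for q in(.08,.1,.12,.135)],np.percentile(r[(abs(z-.053)<.006)&(abs(a-np.median(a[m]))<.1)],99))
go(sk(.0015,.1203),.055,YAW)
E
```

```text
lever angle 1269 -0.36806336853301136 [np.float64(-0.367), np.float64(-0.367), np.float64(-0.369), np.float64(-0.37)] 0.14700226856093127
t 2.05 tcp [0.5154 0.0375 0.259 ] yang 0.152 q6 -0.3 shift [0.0117 0.003  0.204 ] turn -0.001 alt 3.141 F [-0.8 -0.8  0.3]
```

```bash
echo '[[0.012, 0.003, 0.03, 0, 1], [0.012, 0.003, 0.07, 0, 1], [0.012, 0.003, 0.11, 0, 1], [0.012, 0.003, 0.15, 0, 0.9], [0.012, 0.003, 0.18, 0, 0.9], [0.012, 0.003, 0.195, 0, 0.9], [0.012, 0.003, 0.204, 0, 0.9], [0.012, 0.003, 0.204, 0, 0.9], [0.012, 0.003, 0.204, 0, 0.2], [0.012, 0.003, 0.204, 0, 0.2], [0.012, 0.003, 0.204, 0, 0.2], [0.012, 0.003, 0.204, 0, 0.2], [0.012, 0.003, 0.204, 0, 0.2], [0.012, 0.003, 0.204, 0, 0.2], [0.012, 0.003, 0.204, 0, 0.2]]' > path.dat && python3 drive.py path.dat 70; python3 -c "
from h import *
go(sk(.0015,.0945),.055,YAW)"
```

```text
t: 3.55
tcp_pos: [0.5161, 0.0505, 0.0568]
tool_rot: [0.651, 0.759, -0.001, -0.0]
force: [-3.6, -2.0, 6.6]
finger_gap: 0.467
gripper_force: 69.6
t 3.55 tcp [0.5161 0.0505 0.0568] yang 0.154 q6 -0.27 shift [-0.0269  0.      0.0018] turn 0.001 alt -3.141 F [-3.6 -2.   6.6]
```

```bash
echo '[[-0.003, 0, 0, 0, 0.2], [-0.006, 0, 0, 0, 0.2], [-0.009, 0, 0, 0, 0.2], [-0.012, 0, 0, 0, 0.2], [-0.015, 0, 0, 0, 0.2], [-0.018, 0, 0, 0, 0.2], [-0.021, 0, 0, 0, 0.2], [-0.024, 0, 0, 0, 0.2], [-0.026, 0, 0, 0, 0.2], [-0.026, 0, 0, 0, 0.2], [-0.026, 0, 0, 0, 0.2]]' > path.dat && python3 drive.py path.dat; python3 -c "
from h import *
go(sk(.0015,.0945),.055,YAW); print(unsk(manip.sense()['tcp_pos']))"
```

```text
t: 4.65
tcp_pos: [0.5197, 0.0267, 0.0568]
tool_rot: [0.651, 0.759, 0.0, -0.001]
force: [-3.0, 5.6, 7.5]
finger_gap: 0.467
gripper_force: 69.6
t 4.65 tcp [0.5197 0.0267 0.0568] yang 0.152 q6 -0.32 shift [-0.0028  0.0001  0.0018] turn -0.001 alt 3.141 F [-3.   5.6  7.5]
[0.00140715 0.09731802]
```

Another few millimetres to feel the stop.

```bash
echo '[[-0.002, 0, 0, 0, 0.2], [-0.004, 0, 0, 0, 0.2], [-0.004, 0, 0, 0, 0.2], [-0.004, 0, 0, 0, 0.2]]' > path.dat && python3 drive.py path.dat; python3 -c "
from h import *
go(sk(.0015,.0945),.055,YAW); print(unsk(manip.sense()['tcp_pos']))"
```

```text
t: 5.05
tcp_pos: [0.5199, 0.0249, 0.0568]
tool_rot: [0.652, 0.758, 0.001, -0.002]
force: [-1.6, 15.9, 7.5]
finger_gap: 0.465
gripper_force: 69.6
t 5.05 tcp [0.5199 0.0249 0.0568] yang 0.151 q6 -0.33 shift [-0.001   0.0001  0.0018] turn -0.002 alt 3.139 F [-1.6 15.9  7.5]
[0.00138543 0.09547235]
```

```bash
echo '[[0, 0, 0, 0, 0.9], [0, 0, 0, 0, 0.9], [0, 0, 0, 0, 0.9], [0, 0, 0, 0, 0.9], [0, 0, -0.03, 0, 0.9], [0, 0, -0.07, 0, 0.9], [0, 0, -0.11, 0, 0.9], [0, 0, -0.15, 0, 0.9], [0, 0, -0.19, 0, 0.9], [0, 0, -0.19, 0, 0.9], [0, 0, -0.19, 0, 0.9], [0, 0, -0.19, 0, 0.9]]' > path.dat && python3 drive.py path.dat
cat >> h.py <<'E'
def meas(name,x0=.002,y0=.095):
    W,p=wrist(name); U=unsk(W); z=W[...,2]
    m=(z>.069)&(z<.08)&(np.hypot(U[...,0]-x0,U[...,1]-y0)<.02); c=U[m].mean(0); print("stud",m.sum(),c.round(4))
    m=(abs(z-.058)<.004)&(np.hypot(U[...,0]-x0,U[...,1]-y0)<.03); print("head",cv2.minEnclosingCircle((U[m]*1000).astype(np.float32)))
    x,y=U[...,0]-c[0],U[...,1]-c[1]; r=np.hypot(x,y); a=np.arctan2(x,y)
    m=(abs(z-.053)<.006)&(r>.07)&(r<.14)&(abs(a)<.65); print("lever",m.sum(),np.median(a[m]).round(3),a[m].std().round(3))
    return c,np.median(a[m])
E
python3 - <<'E'
from h import *
c,a=meas("w2")
g=sk(c[0]+.1*np.sin(a),c[1]+.1*np.cos(a)); go(g,.052,YAW-a)
E
```

```text
t: 6.25
tcp_pos: [0.5207, 0.021, 0.2442]
tool_rot: [0.651, 0.759, -0.001, -0.001]
force: [-0.3, 0.4, -0.7]
finger_gap: 0.902
gripper_force: 0.0
stud 121 [0.0027 0.0949]
head ((2.1367733478546143, 98.32084655761719), 24.661466598510742)
lever 1377 -0.357 0.097
t 6.3 tcp [0.5206 0.0211 0.2438] yang 0.153 q6 -0.33 shift [ 0.0968 -0.0331  0.192 ] turn -0.357 alt 2.784 F [ 0.2 -0.5 -0.2]
```

The bar is home (axis at y 0.0949). Now I'll grip the handle.

```bash
echo '[[0.03, -0.01, 0, -0.12, 0.6], [0.06, -0.02, 0, -0.24, 0.5], [0.097, -0.033, 0.02, -0.357, 0.5], [0.097, -0.033, 0.06, -0.357, 0.5], [0.097, -0.033, 0.1, -0.357, 0.5], [0.097, -0.033, 0.14, -0.357, 0.5], [0.097, -0.033, 0.17, -0.357, 0.5], [0.097, -0.033, 0.19, -0.357, 0.5], [0.097, -0.033, 0.192, -0.357, 0.5], [0.097, -0.033, 0.192, -0.357, 0.1], [0.097, -0.033, 0.192, -0.357, 0.1], [0.097, -0.033, 0.192, -0.357, 0.1], [0.097, -0.033, 0.192, -0.357, 0.1], [0.097, -0.033, 0.192, -0.357, 0.1]]' > path.dat && python3 drive.py path.dat 40
cat >> h.py <<'E'
C=np.array([.0015,.0949])
def arc(a1,n,c=C):
    "rows for tool from current lever angle to a1"
    s=manip.sense(); M=Ro.from_quat(s["tool_rot"]).as_matrix(); u=unsk(s["tcp_pos"])-c
    r=np.hypot(*u); a0=np.arctan2(*u); ya=np.arctan2(M[1,1],M[0,1])
    print("t",s["t"],"r",r.round(4),"a0",a0.round(3),"tool lever angle",((YAW-ya+1.57)%np.pi-1.57).round(3),"F",s["force"].round(1),"z",s["tcp_pos"][2].round(4))
    for a in np.linspace(a0,a1,n+1)[1:]:
        w=sk(*(c+.1*np.array([np.sin(a),np.cos(a)]))); d=M.T@np.array([*(w-s["tcp_pos"][:2]),0])
        print(f"{d[0]:.3f} {d[1]:.3f} 0 {a-a0:.2f} 0.1",end="; ")
    print()
E
python3 -c "
from h import *
arc(.58,9); arc(.58,9,np.array([.0027,.0949]))"
```

```text
t: 7.7
tcp_pos: [0.4738, 0.1117, 0.0537]
tool_rot: [0.506, 0.862, -0.0, -0.0]
force: [-1.7, -2.2, -3.2]
finger_gap: 0.177
gripper_force: 39.4
t 7.7 r 0.0989 a0 -0.335 tool lever angle -0.357 F [-1.7 -2.2 -3.2] z 0.0537
0.000 0.010 0 0.10 0.1; -0.001 0.020 0 0.20 0.1; -0.004 0.030 0 0.30 0.1; -0.008 0.039 0 0.41 0.1; -0.013 0.048 0 0.51 0.1; -0.018 0.057 0 0.61 0.1; -0.025 0.065 0 0.71 0.1; -0.032 0.072 0 0.81 0.1; -0.040 0.078 0 0.91 0.1; 
t 7.7 r 0.0993 a0 -0.346 tool lever angle -0.357 F [-1.7 -2.2 -3.2] z 0.0537
0.000 0.010 0 0.10 0.1; -0.002 0.020 0 0.21 0.1; -0.004 0.030 0 0.31 0.1; -0.008 0.040 0 0.41 0.1; -0.013 0.049 0 0.51 0.1; -0.018 0.058 0 0.62 0.1; -0.025 0.066 0 0.72 0.1; -0.032 0.073 0 0.82 0.1; -0.040 0.080 0 0.93 0.1;
```

```bash
echo '[[0, 0.01, 0, 0.1, 0.1], [-0.002, 0.02, 0, 0.2, 0.1], [-0.004, 0.03, 0, 0.3, 0.1], [-0.008, 0.039, 0, 0.4, 0.1], [-0.013, 0.048, 0, 0.5, 0.1], [-0.018, 0.057, 0, 0.6, 0.1], [-0.025, 0.065, 0, 0.71, 0.1], [-0.032, 0.073, 0, 0.81, 0.1], [-0.038, 0.078, 0, 0.89, 0.1], [-0.038, 0.078, 0, 0.89, 0.1], [-0.038, 0.078, 0, 0.89, 0.1]]' > path.dat && python3 drive.py path.dat
python3 -c "
from h import *
arc(-.55,11,np.array([.0027,.0949]))"
```

```text
t: 8.8
tcp_pos: [0.5586, 0.1162, 0.0536]
tool_rot: [0.828, 0.561, -0.002, -0.001]
force: [-4.6, -5.0, 1.0]
finger_gap: 0.18
gripper_force: 39.8
t 8.8 r 0.099 a0 0.538 tool lever angle 0.532 F [-4.6 -5.   1. ] z 0.0536
0.001 -0.010 0 -0.10 0.1; -0.001 -0.020 0 -0.20 0.1; -0.003 -0.029 0 -0.30 0.1; -0.006 -0.039 0 -0.40 0.1; -0.011 -0.048 0 -0.49 0.1; -0.016 -0.056 0 -0.59 0.1; -0.022 -0.064 0 -0.69 0.1; -0.028 -0.071 0 -0.79 0.1; -0.036 -0.078 0 -0.89 0.1; -0.044 -0.084 0 -0.99 0.1; -0.052 -0.089 0 -1.09 0.1;
```

```bash
echo '[[0, -0.01, 0, -0.1, 0.1], [-0.002, -0.02, 0, -0.2, 0.1], [-0.004, -0.03, 0, -0.3, 0.1], [-0.008, -0.039, 0, -0.4, 0.1], [-0.012, -0.048, 0, -0.5, 0.1], [-0.017, -0.056, 0, -0.6, 0.1], [-0.023, -0.064, 0, -0.7, 0.1], [-0.03, -0.072, 0, -0.8, 0.1], [-0.038, -0.078, 0, -0.9, 0.1], [-0.046, -0.084, 0, -1.0, 0.1], [-0.053, -0.088, 0, -1.08, 0.1], [-0.053, -0.088, 0, -1.08, 0.1], [-0.053, -0.088, 0, -1.08, 0.1]]' > path.dat && python3 drive.py path.dat
python3 -c "
from h import *
arc(.55,11,np.array([.0027,.0949]))"
```

```text
t: 10.1
tcp_pos: [0.4572, 0.1014, 0.0537]
tool_rot: [0.422, 0.907, -0.0, -0.002]
force: [-5.0, 4.9, 0.5]
finger_gap: 0.178
gripper_force: 40.5
t 10.1 r 0.1001 a0 -0.543 tool lever angle -0.546 F [-5.   4.9  0.5] z 0.0537
-0.001 0.010 0 0.10 0.1; -0.002 0.020 0 0.20 0.1; -0.005 0.029 0 0.30 0.1; -0.008 0.039 0 0.40 0.1; -0.012 0.048 0 0.50 0.1; -0.018 0.056 0 0.60 0.1; -0.024 0.064 0 0.70 0.1; -0.030 0.071 0 0.79 0.1; -0.038 0.078 0 0.89 0.1; -0.046 0.084 0 0.99 0.1; -0.054 0.089 0 1.09 0.1;
```

```bash
echo '[[0, 0.01, 0, 0.1, 0.1], [-0.002, 0.02, 0, 0.2, 0.1], [-0.004, 0.03, 0, 0.3, 0.1], [-0.008, 0.039, 0, 0.4, 0.1], [-0.012, 0.048, 0, 0.5, 0.1]]' > path.dat && python3 drive.py path.dat
python3 -c "
from h import *
arc(.55,6,np.array([.0027,.0949]))"
```

```text
t: 10.6
tcp_pos: [0.5018, 0.1224, 0.0536]
tool_rot: [0.634, 0.773, -0.002, -0.002]
force: [-5.0, -4.7, 1.4]
finger_gap: 0.179
gripper_force: 40.1
t 10.6 r 0.0998 a0 -0.045 tool lever angle -0.043 F [-5.  -4.7  1.4] z 0.0536
-0.000 0.010 0 0.10 0.1; -0.002 0.020 0 0.20 0.1; -0.004 0.029 0 0.30 0.1; -0.007 0.039 0 0.40 0.1; -0.012 0.048 0 0.50 0.1; -0.017 0.056 0 0.59 0.1;
```

```bash
echo '[[0, 0.01, 0, 0.1, 0.1], [-0.002, 0.02, 0, 0.2, 0.1], [-0.004, 0.03, 0, 0.3, 0.1]]' > path.dat && python3 drive.py path.dat; echo '[[-0.001, 0.01, 0, 0.1, 0.1], [-0.003, 0.02, 0, 0.2, 0.1], [-0.006, 0.028, 0, 0.28, 0.1], [-0.006, 0.028, 0, 0.28, 0.1]]' > path.dat && python3 drive.py path.dat
python3 -c "
from h import *
arc(-.55,11,np.array([.0027,.0949]))"
```

```text
t: 10.9
tcp_pos: [0.5315, 0.1235, 0.0535]
tool_rot: [0.743, 0.67, -0.003, -0.002]
force: [-7.1, -8.6, 1.3]
finger_gap: 0.178
gripper_force: 40.4
t: 11.3
tcp_pos: [0.5592, 0.116, 0.0536]
tool_rot: [0.829, 0.559, -0.002, -0.002]
force: [-6.1, 1.8, 2.6]
finger_gap: 0.181
gripper_force: 41.7
t 11.3 r 0.099 a0 0.545 tool lever angle 0.537 F [-6.1  1.8  2.6] z 0.0536
0.001 -0.010 0 -0.10 0.1; -0.001 -0.020 0 -0.20 0.1; -0.003 -0.029 0 -0.30 0.1; -0.007 -0.039 0 -0.40 0.1; -0.011 -0.048 0 -0.50 0.1; -0.016 -0.056 0 -0.60 0.1; -0.022 -0.064 0 -0.70 0.1; -0.029 -0.072 0 -0.80 0.1; -0.036 -0.078 0 -0.90 0.1; -0.044 -0.084 0 -1.00 0.1; -0.053 -0.089 0 -1.09 0.1;
```

Not stalled yet. I'll swing back and tighten again, with checks.

```bash
echo '[[0, -0.01, 0, -0.1, 0.1], [-0.002, -0.02, 0, -0.2, 0.1], [-0.004, -0.03, 0, -0.3, 0.1], [-0.008, -0.039, 0, -0.4, 0.1], [-0.012, -0.048, 0, -0.5, 0.1], [-0.017, -0.056, 0, -0.6, 0.1], [-0.023, -0.064, 0, -0.7, 0.1], [-0.03, -0.072, 0, -0.8, 0.1], [-0.038, -0.078, 0, -0.9, 0.1], [-0.046, -0.084, 0, -1.0, 0.1], [-0.053, -0.088, 0, -1.08, 0.1], [-0.053, -0.088, 0, -1.08, 0.1], [-0.053, -0.088, 0, -1.08, 0.1]]' > path.dat && python3 drive.py path.dat
echo '[[0, 0.01, 0, 0.1, 0.1], [-0.002, 0.02, 0, 0.2, 0.1], [-0.004, 0.03, 0, 0.3, 0.1]]' > path.dat && python3 drive.py path.dat
python3 -c "
from h import *
arc(.55,8,np.array([.0027,.0949]))"
```

```text
t: 12.6
tcp_pos: [0.4567, 0.1003, 0.0537]
tool_rot: [0.422, 0.907, -0.001, -0.003]
force: [-6.6, 6.5, 2.4]
finger_gap: 0.182
gripper_force: 41.4
t: 12.9
tcp_pos: [0.4829, 0.116, 0.0536]
tool_rot: [0.554, 0.832, -0.001, -0.003]
force: [-6.7, -3.0, 0.6]
finger_gap: 0.176
gripper_force: 41.5
t 12.9 r 0.0993 a0 -0.244 tool lever angle -0.243 F [-6.7 -3.   0.6] z 0.0536
0.000 0.010 0 0.10 0.1; -0.001 0.020 0 0.20 0.1; -0.004 0.029 0 0.30 0.1; -0.007 0.039 0 0.40 0.1; -0.011 0.048 0 0.50 0.1; -0.016 0.056 0 0.60 0.1; -0.022 0.064 0 0.70 0.1; -0.029 0.071 0 0.79 0.1;
```

```bash
echo '[[0, 0.01, 0, 0.1, 0.1], [-0.002, 0.02, 0, 0.2, 0.1]]' > path.dat && python3 drive.py path.dat;echo '[[0, 0.01, 0, 0.1, 0.1], [-0.002, 0.02, 0, 0.2, 0.1]]' > path.dat && python3 drive.py path.dat
python3 -c "
from h import *
arc(.55,4,np.array([.0027,.0949]))"
```

```text
t: 13.1
tcp_pos: [0.5001, 0.1213, 0.0534]
tool_rot: [0.634, 0.774, -0.004, -0.004]
force: [-14.5, -5.1, 6.9]
finger_gap: 0.18
gripper_force: 42.5
t: 13.3
tcp_pos: [0.5093, 0.1225, 0.0529]
tool_rot: [0.704, 0.71, -0.014, -0.011]
force: [-28.6, -0.3, 22.0]
finger_gap: 0.179
gripper_force: 90.4
t 13.3 r 0.0988 a0 0.03 tool lever angle 0.144 F [-28.6  -0.3  22. ] z 0.0529
0.002 0.013 0 0.13 0.1; 0.001 0.026 0 0.26 0.1; -0.002 0.038 0 0.39 0.1; -0.006 0.051 0 0.52 0.1;
```

The lever stalls in mid-range at about 0.03 rad with 29 N, so the screw is hard tight. I'll ease off, release and lift.

```bash
echo '[[0, -0.006, 0, -0.06, 0.1], [0, -0.012, 0, -0.12, 0.1], [0, -0.012, 0, -0.12, 0.5], [0, -0.012, 0, -0.12, 0.5], [0, -0.012, 0, -0.12, 0.5], [0, -0.012, 0, -0.12, 0.5], [0, -0.012, -0.03, -0.12, 0.5], [0, -0.012, -0.07, -0.12, 0.5], [0, -0.012, -0.11, -0.12, 0.5], [0, -0.012, -0.15, -0.12, 0.7], [0, -0.012, -0.19, -0.12, 0.7], [0, -0.012, -0.19, -0.12, 0.7], [0, -0.012, -0.19, -0.12, 0.7]]' > path.dat && python3 drive.py path.dat
python3 - <<'E'
from h import *
meas("w3")
s=manip.snapshot("top"); W=world(s); z=W[...,2]; U=unsk(W)
m=(z>.058)&(z<.076)&(np.hypot(U[...,0],U[...,1]+.115)<.032)
print("knob top cam",m.sum(),cv2.minAreaRect((U[m]*1000).astype(np.float32)),cv2.minAreaRect((W[m][:,:2]*1000).astype(np.float32)))
go(sk(.001,-.115),.25,YAW)
E
```

```text
t: 14.6
tcp_pos: [0.514, 0.1233, 0.2453]
tool_rot: [0.663, 0.748, 0.002, 0.002]
force: [-0.1, 0.1, -0.4]
finger_gap: 0.697
gripper_force: 0.0
stud 106 [0.0028 0.0961]
head ((2.5682733058929443, 95.3259506225586), 20.806520462036133)
lever 1069 -0.12 0.081
knob top cam 78 ((-1.0165376663208008, -114.52491760253906), (16.773828506469727, 49.85945129394531), 41.09868621826172) ((549.5172729492188, -183.04669189453125), (16.773815155029297, 49.85944747924805), 49.84867858886719)
t 14.7 tcp [0.5124 0.1231 0.2428] yang 0.12 q6 -0.1 shift [-0.3088  0.0022 -0.0072] turn -0.033 alt 3.109 F [-0.3  1.  -0.3]
```

```bash
python3 -c "
import cv2
cv2.imwrite('pics/w3c.png',cv2.resize(cv2.imread('pics/w3.png')[100:400,170:490],None,fx=2,fy=2))"
```

```text
(no output)
```

View pics/w3c.png

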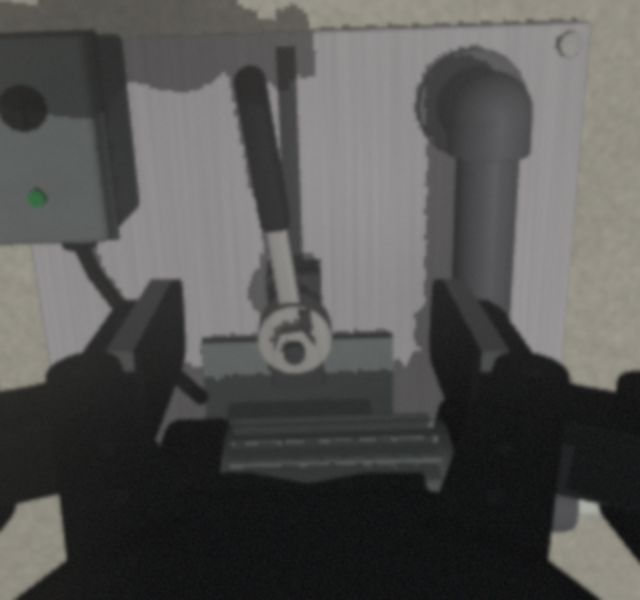

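The picture shows the lever at about -0.12 rad, the head at home near (293,340), and nothing disturbed. The stall with 28 N against a nominal 4 N, together with the tooth count, is consistent with the hard stop. Next is the knob: its wing's long axis is at about -40° in world, so tool y should be at 49.9°.

```bash
python3 -c "
from h import *
print(manip.sense()['q'].round(2)); go((.5505,-.1832),.25,.87)"
```

```text
[ 0.02  0.41  1.69  0.    1.04 -0.1 ]
t 14.7 tcp [0.5124 0.1231 0.2428] yang 0.12 q6 -0.1 shift [-0.3087  0.0012 -0.0072] turn -0.75 alt 2.392 F [-0.3  1.  -0.3]
```

```bash
echo '[[-0.025, 0, 0, 0, 1], [-0.055, 0, 0, -0.1, 1], [-0.085, 0, 0, -0.2, 1], [-0.115, 0, 0, -0.3, 1], [-0.145, 0, 0, -0.4, 1], [-0.175, 0, 0, -0.5, 1], [-0.205, 0, 0, -0.6, 1], [-0.235, 0, 0, -0.7, 0.8], [-0.265, 0, 0, -0.75, 0.7], [-0.295, 0, 0, -0.75, 0.7], [-0.309, 0.001, 0, -0.75, 0.7], [-0.309, 0.001, 0, -0.75, 0.7], [-0.309, 0.001, 0, -0.75, 0.7]]' > path.dat && python3 drive.py path.dat; python3 - <<'E'
from h import *
W,p=wrist("w4"); U=unsk(W); z=W[...,2]
m=(z>.058)&(z<.078)&(np.hypot(U[...,0],U[...,1]+.115)<.035); print(m.sum())
if m.sum()>30: print(cv2.minAreaRect((W[m][:,:2]*1000).astype(np.float32)))
go((.5505,-.1832),.062,.87); print(manip.sense()['q'].round(2))
E
```

```text
t: 16.0
tcp_pos: [0.5501, -0.1826, 0.2423]
tool_rot: [0.343, 0.939, 0.001, -0.001]
force: [-0.2, -0.1, 0.0]
finger_gap: 0.7
gripper_force: 0.0
671
((552.3658447265625, -183.03121948242188), (18.81246566772461, 50.09115982055664), 48.10528564453125)
t 16.05 tcp [ 0.5502 -0.1822  0.2425] yang 0.871 q6 -1.38 shift [-0.0014 -0.0006  0.1805] turn 0.001 alt -3.141 F [-0.2 -0.6  0.3]
[-0.51  0.48  1.56  0.    1.11 -1.38]
```

```bash
echo '[[-0.002, 0, 0.03, 0, 0.7], [-0.002, 0, 0.07, 0, 0.7], [-0.002, 0, 0.11, 0, 0.7], [-0.002, 0, 0.145, 0, 0.7], [-0.002, 0, 0.17, 0, 0.7], [-0.002, 0, 0.18, 0, 0.7], [-0.002, 0, 0.18, 0, 0.7], [-0.002, 0, 0.18, 0, 0.05], [-0.002, 0, 0.18, 0, 0.05], [-0.002, 0, 0.18, 0, 0.05], [-0.002, 0, 0.18, 0, 0.05], [-0.002, 0, 0.18, 0, 0.05], [-0.002, 0, 0.18, 0, 0.05]]' > path.dat && python3 drive.py path.dat 80
cat >> h.py <<'E'
def st():
    s=manip.sense(); M=Ro.from_quat(s["tool_rot"]).as_matrix()
    print("##",s["t"].__round__(2),"turned",(.87-np.arctan2(M[1,1],M[0,1])).round(3),"T",s["ft_torque"].round(3),"tau6",s["tau"][5].round(3),"F",s["force"].round(1),"gap",round(s["finger_gap"],3),"q6",s["q"][5].round(2))
E
python3 -c "from h import *; st()"
echo '[[0, 0, 0, 0.05, 0.05], [0, 0, 0, 0.1, 0.05], [0, 0, 0, 0.15, 0.05]]' > path.dat && python3 drive.py path.dat >/dev/null; python3 -c "from h import *; st()"
echo '[[0, 0, 0, 0.05, 0.05], [0, 0, 0, 0.1, 0.05], [0, 0, 0, 0.15, 0.05]]' > path.dat && python3 drive.py path.dat >/dev/null; python3 -c "from h import *; st()"
```

```text
t: 17.35
tcp_pos: [0.5533, -0.1854, 0.0655]
tool_rot: [0.343, 0.939, -0.0, 0.002]
force: [-0.7, 0.4, 5.2]
finger_gap: 0.251
gripper_force: 78.2
## 17.35 turned -0.0 T [0.124 0.136 0.027] tau6 0.032 F [-0.7  0.4  5.2] gap 0.251 q6 -1.38
## 17.65 turned 0.152 T [0.175 0.345 0.13 ] tau6 -0.281 F [-0.5 -1.1  5.4] gap 0.251 q6 -1.23
## 17.95 turned 0.302 T [-0.024  0.458  0.085] tau6 -0.255 F [-1.1 -0.4  4.6] gap 0.253 q6 -1.08
```

The gap of 21 mm is larger than the 11 mm wing, so I'll look before turning further.

```bash
python3 - <<'E'
from h import *
W,p=wrist("w5")
s=manip.snapshot("scene"); cv2.imwrite("pics/s5.png",np.vstack([cv2.resize(s["pixels"][150:230,250:370],(720,480))[...,::-1]]))
p=np.load("w4.npz")["pix"]; W=np.load("w4.npz")["W"]
m=(np.hypot(W[...,0]-.5515,W[...,1]+.183)<.04); v,u=np.where(m); print(u.min(),u.max(),v.min(),v.max())
c=p[max(v.min()-10,0):v.max()+10,u.min()-10:u.max()+10]
k=min(380/c.shape[1],560/c.shape[0]); a=cv2.resize(c,None,fx=k,fy=k)
q=cv2.resize(cv2.imread("pics/w5.png"),(400,250))
cv=np.zeros((600,800,3),np.uint8); cv[:a.shape[0],:a.shape[1]]=a[...,::-1]; cv[:250,400:]=q; b=cv2.resize(cv2.imread("pics/s5.png"),(400,267)); cv[300:567,400:]=b
cv2.imwrite("pics/combo5.png",cv)
E
```

```text
177 470 140 399
```

View pics/combo5.png

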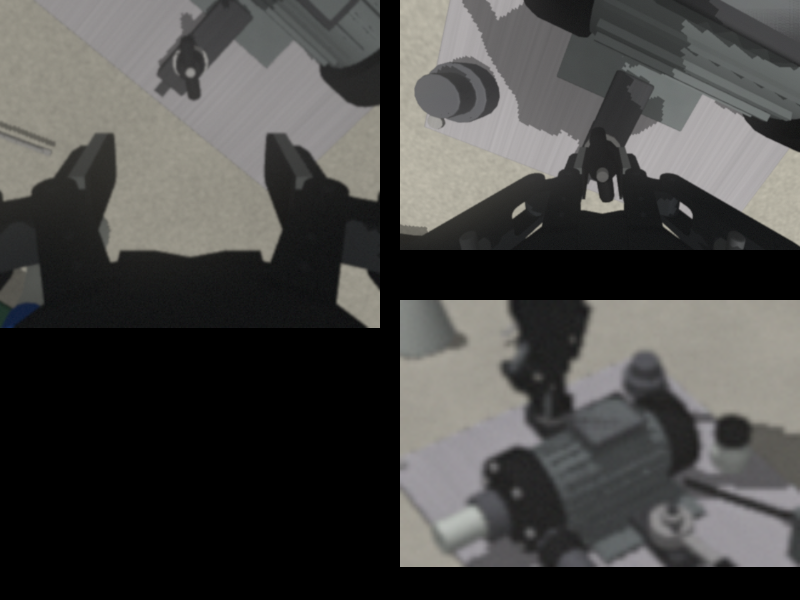

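The knob has a round hub about 21 mm across at its middle, and the jaws hold that. In the wrist view the wing lies between the fingers, turning with the tool, near (605,170). I'll carry on and watch the torque.

```bash
echo '[[0, 0, 0, 0.05, 0.05], [0, 0, 0, 0.1, 0.05], [0, 0, 0, 0.15, 0.05]]' > path.dat && python3 drive.py path.dat 110 >/dev/null; python3 -c "from h import *; st()"
echo '[[0, 0, 0, 0.05, 0.05], [0, 0, 0, 0.1, 0.05], [0, 0, 0, 0.15, 0.05]]' > path.dat && python3 drive.py path.dat >/dev/null; python3 -c "from h import *; st()"
echo '[[0, 0, 0, 0.05, 0.05], [0, 0, 0, 0.1, 0.05], [0, 0, 0, 0.15, 0.05]]' > path.dat && python3 drive.py path.dat >/dev/null; python3 -c "from h import *; st()"
```

```text
## 18.35 turned 0.451 T [-0.018  0.473  0.044] tau6 -0.259 F [-1.7 -0.3  7.9] gap 0.239 q6 -0.93
## 18.65 turned 0.601 T [-0.354  0.377  0.099] tau6 -0.266 F [-3. -1.  6.] gap 0.233 q6 -0.78
## 18.95 turned 0.751 T [-0.195  0.716  0.061] tau6 -0.294 F [-2.5 -1.8  9.1] gap 0.239 q6 -0.63
```

```bash
echo '[[0, 0, 0, 0.05, 0.05], [0, 0, 0, 0.1, 0.05]]' > path.dat && python3 drive.py path.dat >/dev/null; python3 -c "from h import *; st()"
echo '[[0, 0, 0, 0.05, 0.05], [0, 0, 0, 0.1, 0.05]]' > path.dat && python3 drive.py path.dat >/dev/null; python3 -c "from h import *; st()"
echo '[[0, 0, 0, 0.05, 0.05], [0, 0, 0, 0.1, 0.05]]' > path.dat && python3 drive.py path.dat >/dev/null; python3 -c "from h import *; st(); wrist('w6')"
```

```text
## 19.15 turned 0.851 T [-0.158  0.74   0.085] tau6 -0.272 F [-5.2  2.6  8.2] gap 0.241 q6 -0.53
## 19.35 turned 0.951 T [-0.327  0.78   0.008] tau6 -0.324 F [-4.3 -1.8  7.3] gap 0.238 q6 -0.43
## 19.55 turned 1.05 T [-0.289  0.895  0.316] tau6 0.002 F [-3.9 -0.9  8.1] gap 0.237 q6 -0.33
```

```bash
echo '[[0, 0, 0, 0.05, 0.05], [0, 0, 0, 0.1, 0.05]]' > path.dat && python3 drive.py path.dat >/dev/null; python3 -c "from h import *; st()"
echo '[[0, 0, 0, 0.05, 0.05], [0, 0, 0, 0.1, 0.05]]' > path.dat && python3 drive.py path.dat >/dev/null; python3 - <<'E'
from h import *
st(); W,p=wrist("w7")
cv2.imwrite("pics/c7.png",np.vstack([np.hstack([cv2.resize(np.load(n)["pix"][200:340,240:400],(400,350)) for n in("w5.npz","w7.npz")])])[...,::-1])
E
```

```text
## 19.8 turned 1.149 T [-0.275  0.92   0.328] tau6 -0.005 F [-4.  -1.5  8.4] gap 0.24 q6 -0.23
## 20.0 turned 1.249 T [-0.233  0.94   0.335] tau6 -0.0 F [-4.8 -0.8  8.3] gap 0.236 q6 -0.13
```

View pics/c7.png

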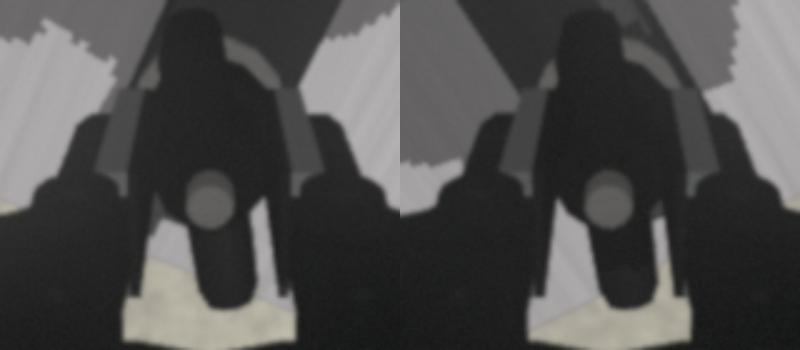

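The wing sits at the same angle between the jaws in both pictures (axis at (210,200) and (608,200)), so it isn't slipping. The torque stepped to 0.33 N m at about 1.0 rad, which is the bite. I'll turn 1.32 more.

```bash
echo '[[0, 0, 0, 0.1, 0.05], [0, 0, 0, 0.2, 0.05], [0, 0, 0, 0.3, 0.05], [0, 0, 0, 0.4, 0.05], [0, 0, 0, 0.5, 0.05], [0, 0, 0, 0.6, 0.05], [0, 0, 0, 0.7, 0.05]]' > path.dat && python3 drive.py path.dat >/dev/null; python3 -c "from h import *; st()"
echo '[[0, 0, 0, 0.1, 0.05], [0, 0, 0, 0.2, 0.05], [0, 0, 0, 0.3, 0.05], [0, 0, 0, 0.4, 0.05], [0, 0, 0, 0.5, 0.05], [0, 0, 0, 0.6, 0.05], [0, 0, 0, 0.62, 0.05], [0, 0, 0, 0.62, 0.05]]' > path.dat && python3 drive.py path.dat >/dev/null;  python3 - <<'E'
from h import *
st(); W,p=wrist("w8")
cv2.imwrite("pics/c8.png",cv2.resize(p[200:340,240:400],(400,350))[...,::-1])
E
```

```text
## 20.75 turned 1.952 T [0.079 1.163 0.337] tau6 -0.322 F [-6.1  0.3 11. ] gap 0.243 q6 0.57
## 21.55 turned 2.569 T [0.568 0.981 0.26 ] tau6 0.267 F [-5.7  3.1 11.5] gap 0.243 q6 1.18
```

View pics/c8.png

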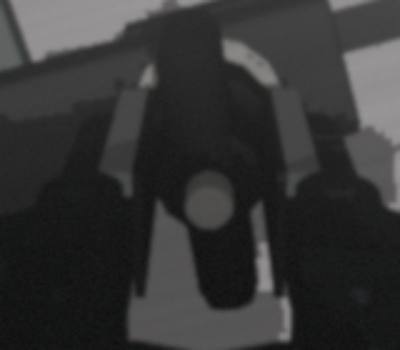

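The wing still sits in line with the jaws, axis at (208,200), so it hasn't slipped. I'll release, lift and verify.

```bash
echo '[[0, 0, 0, 0, 0.65], [0, 0, 0, 0, 0.65], [0, 0, 0, 0, 0.65], [0, 0, 0, 0, 0.65], [0, 0, -0.02, 0, 0.65], [0, 0, -0.05, 0, 0.65], [0, 0, -0.09, 0, 0.65], [0, 0, -0.13, 0, 0.65], [0, 0, -0.17, 0, 0.65], [0, 0, -0.2, 0, 0.65], [0, 0, -0.2, 0, 0.65], [0, 0, -0.2, 0, 0.65]]' > path.dat && python3 drive.py path.dat; python3 - <<'E'
from h import *
W,p=wrist("w9"); U=unsk(W); z=W[...,2]
m=(z>.058)&(z<.078)&(np.hypot(U[...,0],U[...,1]+.115)<.035); print("wing",m.sum(),cv2.minAreaRect((W[m][:,:2]*1000).astype(np.float32)) if m.any() else 0)
st(); s=manip.snapshot("top"); W=world(s); U=unsk(W); z=W[...,2]
m=(z>.069)&(z<.08)&(np.hypot(U[...,0],U[...,1]-.095)<.02); print("stud top cam",m.sum(),U[m].mean(0) if m.any() else 0)
cv2.imwrite("pics/t9.png",cv2.resize(s["pixels"][110:310,160:500],(800,471))[...,::-1])
E
```

```text
t: 22.8
tcp_pos: [0.5524, -0.185, 0.2638]
tool_rot: [0.998, -0.065, 0.001, 0.0]
force: [0.2, 0.2, -0.6]
finger_gap: 0.65
gripper_force: 0.0
wing 594 ((554.3599853515625, -184.28492736816406), (18.242870330810547, 49.779903411865234), 85.72930908203125)
## 22.85 turned 2.57 T [ 0.036 -0.03   0.025] tau6 0.0 F [ 0.   0.2 -0.2] gap 0.651 q6 1.19
stud top cam 18 [0.00040978 0.09469607]
```

View pics/t9.png

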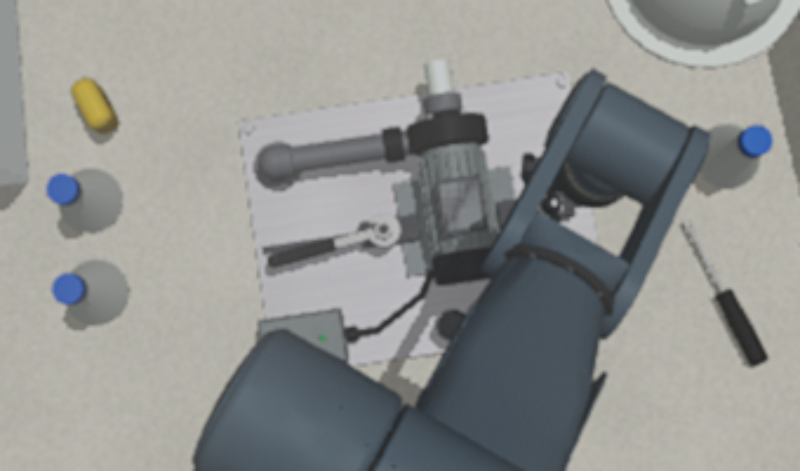

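The top view shows the lever at about (320,250), the bar home and all bystanders in place. The wing has turned 2.49 rad, about 1.5 of it past the bite. I'm handing in.

```bash
python3 -c "
from station import manip
print(manip.sign_off())"
```

```text
the job is handed in; nothing more can be done
None
```

I handed the job in at about 23 s on the robot's clock, with no verdict returned: the left clamp bar is home, its screw is hard tight as judged by a 29 N lever stall, the wing knob is about 1.5 rad past its bite, and I saw no loose item moved.

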